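Recharge the chart well with drying capsules

ROBOT

A 6-joint arm with a two-finger parallel gripper is mounted at the origin on the work surface. World frame = base frame: x ahead of the robot, y to its left, z up, the work surface at z = 0. Lengths are in m, angles in rad, forces in N, time in s.
With the tool pointing down it reaches from about 0.3 to 0.825 m from the base axis. Payload 5.4 kg.
Tool frame: the origin (TCP) lies at the very end of the fingers, on their centre line; the grasp point (between the pads) lies 19 mm behind it; z points along the fingers, x is the direction in which the jaws open and shut, and the axes are right-handed (so a half turn about z gives the same grasp; the last joint's range is limited). The gripper opens to 92 mm and grips with 3 to 60 N. Pads are 20 mm wide; open, the fingers measure 128 mm over their backs; the gripper's body (75 mm by 189 mm) begins 69 mm behind the grasp point.
Start: joints at [-1.323, 0.158, 1.597, -0, 1.386, -0.21], TCP at [0.254, -0.516, 0.215] pointing down, gripper open.
Joint ranges: [-2.91, 2.91], [-0.94, 2.29], [0.18, 2.7], [-1.29, 4.43], [0.17, 2.64], [-3, 3]. Speed limits (rad/s): [2.57, 2.57, 3.14, 3.14, 3.14, 3.14].

INTERFACE

Orientations are given as a rotation vector (axis times angle).
In Python, from workcell import bot gives the robot as it stands. Calls block until the motion is done:
- bot.goto(position, orientation): joint-space move of the TCP to a pose.
- bot.line_to(position, rot=None, max_speed=0.15): straight line of the TCP; rot=None keeps the orientation; max_speed is the mean speed in m/s.
- bot.set_joints(angles): joint-space move.
- bot.set_gripper(opening, newtons=None): opening from 0.0 (shut) to 1.0 (fully open); newtons is the grip in N (None keeps the last); returns when the fingers have stopped.
- bot.hold(seconds).
- bot.inverse_kinematics(position, orientation): joint angles nearest the present ones, or None.
- bot.read_camera(name): name is "scene" or "top"; returns a dict with "pixels" (384x512x3 uint8, blue, green, red), "fx", "fy", "cx", "cy" (pixels), "k1" (the pictures are not rectified: a ray, as slopes to the right and down, at radius r is drawn at 1 + k1 r^2 times it, then the intrinsics apply), "R" (3x3) and "t" (3): a world point X has camera coordinates R X + t. Camera axes: x right, y down, z forward; pixel columns grow to the right and rows downward; lengths in m; the calibration is good to about 2 mm. A picture is of the moment at which its call begins. There is no depth.
A pose or a line that the arm cannot do raises bot.MotionError and nothing moves.
- bot.job_done(): hands the job in, once; it reports no verdict.
Readings, each from a call of its own:
- bot.current_clock(): time.
- bot.current_joints(): joint angles.
- bot.current_joint_vel(): joint speeds.
- bot.current_effort(): joint torques, N m.
- bot.current_ee_pos(): TCP position.
- bot.current_tool_rot(): TCP orientation.
- bot.current_contact_force(): force on the tool from outside, world axes, zero at the start.
- bot.current_ft_torque(): the same for the moment, N m.
- bot.current_opening(): opening from 0.0 (shut) to 1.0 (fully open).
Only numpy, scipy, OpenCV 4.12 (cv2) and the standard library are available. Lean on these libraries where they do the work, as an engineer would, in place of code of your own. Each camera call takes 0.05 s, during which the arm holds its last target.

TASK

Using the scoop and without touching the capsules with the fingers, get at least three of the four drying capsules out of the grey tray and into the metal hopper while its gate is shut, then set the scoop down in its tray or on the table. Then pull the spring-return gate handle out until it lines up with the white mark on the rail, so that the capsules drop into the bay of the chart well, and keep it there: finish while still holding the gate at the mark. Do not disturb the cup, barometer, chart weight or eraser.

Things in the scene. Friction and masses are not known exactly. Their poses are not given: they have to be found in the camera images.
- filler: Fixed walnut chart well, 174 x 190 mm, 50 mm high, with a closed lid on its rear part. Origin on the table under the middle of its front bay; z up, x points away from the pull rail: the gate handle is on the -x side. A 50 mm wide steel rail (top at z = 50 mm) runs from the bay to x = -190 mm.
- bay (a point): Middle of the floor of the open bay under the gate, 6 mm above the table, straight above the filler's origin. Bay 60 (filler x) x 86 (filler y) mm inside. Capsules drop in here.
- hopper_mouth (a point): Middle of the aluminium hopper's open top, 106 mm above the table, 8 mm towards -x from the filler's origin; axes as filler. Hopper above the bay: rear wall upright at filler x = +32 mm, front wall leans out from x = -31 (bottom) to -52 mm (top), side walls from y = +-45 to +-56 mm. Its bottom is the gate plate, top face 57 mm above the table.
- gate_handle (a point): Middle of the gripping part of the gate's upright black post, 85 mm above the table; axes as filler. Post 14 mm (filler x) x 16 mm (filler y), from 57 to 103 mm above the table; when shut it is 85 mm towards -x from the filler's origin, about 26 mm clear of the hopper. It is pulled along filler -x.
- gate (a joint): How far the gate is pulled out, m: 0 shut (hopper closed), grows as the handle is pulled along filler -x, end stop at 0.082. A spring pulls it back: about 5 N at 0, 11 N at 0.07. At the mark (0.054 to 0.070 out) the bay is open and the capsules drop.
- mark: White line across the rail on both sides of the handle's path, its setting along the rail changes from run to run. Origin on the table under the line, axes as filler. The gate is at the mark when the handle post's middle is at the same place along filler x as this origin.
- tray: Fixed grey open tray holding scoop and capsules, 176 (x, from -93 to +83) x 78 (y) x 30 mm high, walls and floor 4 mm, inside width 70 mm. Origin on the table, z up. Scoop at its +x end with its nose towards -x, capsules in front of the nose. The inner face of the -x end wall leans out by 20 degrees, from x = -79 mm at the floor to -88 mm at the top: the capsules can be scooped up against it. Smooth, slippery plastic.
- scoop_grip (a point): Middle of the scoop's wooden handle bar, 60 (scoop x) x 14 (scoop y) x 26 mm high, level above the pan, 70 mm above the scoop's underside (74 mm above the table at the start). Axes of the scoop: nose to -x, z up. Nose edge is 60 mm towards -x and 70 mm below this point, the pan's back 5 mm towards +x. The scoop weighs about 90 g.
- scoop_pan (a point): Middle of the space inside the scoop's pan, 14 mm above its underside, 29 mm towards -x from scoop_grip. Axes as the scoop. Aluminium pan open at the nose, 62 long x 59 wide outside (54 inside), side walls 24 mm high, floor 1.8 mm thick.
- capsule0_center (a point): Centre of a white plastic drying capsule, a smooth ball of 24 mm diameter, about 12 g; it rolls freely, so a level scoop lets it roll out of the nose, a nose-up scoop keeps it.
- capsule1_center (a point): Centre of a white plastic drying capsule, a smooth ball of 24 mm diameter, about 12 g; it rolls freely, so a level scoop lets it roll out of the nose, a nose-up scoop keeps it.
- capsule2_center (a point): Centre of a white plastic drying capsule, a smooth ball of 24 mm diameter, about 12 g; it rolls freely, so a level scoop lets it roll out of the nose, a nose-up scoop keeps it.
- capsule3_center (a point): Centre of a white plastic drying capsule, a smooth ball of 24 mm diameter, about 12 g; it rolls freely, so a level scoop lets it roll out of the nose, a nose-up scoop keeps it.
- cup: White melamine cup, 76 mm wide, 80 mm high; a bystander. Origin at the middle of its underside.
- barometer: Grey plastic barometer case 85 x 120 x 55 mm with a brass-rimmed dial; a bystander. Origin at the middle of its underside.
- chart_weight: Round aluminium chart weight with a knob, 60 mm wide, 36 mm high; a bystander. Origin at the middle of its underside.
- eraser: Green eraser block 22 x 50 x 13 mm; a bystander. Origin at the middle of its underside.
There are look-alikes about, which are no part of the job. What is shaped like the part that bears scoop_grip but green or purple is not meant.

How it is judged:
On the way, in this order (a step that is already met when the one before it is completed fails the run):
1. a capsule is carried in the lifted scoop (height (world z) of scoop_pan above 0.07 m and distance between any of capsule0_center, capsule1_center, capsule2_center, capsule3_center and scoop_pan below 0.038 m), for 0.1 s.
2. at least three capsules lie in the hopper on the shut gate ((((x of capsule1_center in the frame of filler between -0.055 and 0.032 m and y of capsule1_center in the frame of filler between -0.055 and 0.055 m and z of capsule1_center in the frame of filler between 0.056 and 0.115 m) and (x of capsule2_center in the frame of filler between -0.055 and 0.032 m and y of capsule2_center in the frame of filler between -0.055 and 0.055 m and z of capsule2_center in the frame of filler between 0.056 and 0.115 m) and (x of capsule3_center in the frame of filler between -0.055 and 0.032 m and y of capsule3_center in the frame of filler between -0.055 and 0.055 m and z of capsule3_center in the frame of filler between 0.056 and 0.115 m)) or ((x of capsule0_center in the frame of filler between -0.055 and 0.032 m and y of capsule0_center in the frame of filler between -0.055 and 0.055 m and z of capsule0_center in the frame of filler between 0.056 and 0.115 m) and (x of capsule2_center in the frame of filler between -0.055 and 0.032 m and y of capsule2_center in the frame of filler between -0.055 and 0.055 m and z of capsule2_center in the frame of filler between 0.056 and 0.115 m) and (x of capsule3_center in the frame of filler between -0.055 and 0.032 m and y of capsule3_center in the frame of filler between -0.055 and 0.055 m and z of capsule3_center in the frame of filler between 0.056 and 0.115 m)) or ((x of capsule0_center in the frame of filler between -0.055 and 0.032 m and y of capsule0_center in the frame of filler between -0.055 and 0.055 m and z of capsule0_center in the frame of filler between 0.056 and 0.115 m) and (x of capsule1_center in the frame of filler between -0.055 and 0.032 m and y of capsule1_center in the frame of filler between -0.055 and 0.055 m and z of capsule1_center in the frame of filler between 0.056 and 0.115 m) and (x of capsule3_center in the frame of filler between -0.055 and 0.032 m and y of capsule3_center in the frame of filler between -0.055 and 0.055 m and z of capsule3_center in the frame of filler between 0.056 and 0.115 m)) or ((x of capsule0_center in the frame of filler between -0.055 and 0.032 m and y of capsule0_center in the frame of filler between -0.055 and 0.055 m and z of capsule0_center in the frame of filler between 0.056 and 0.115 m) and (x of capsule1_center in the frame of filler between -0.055 and 0.032 m and y of capsule1_center in the frame of filler between -0.055 and 0.055 m and z of capsule1_center in the frame of filler between 0.056 and 0.115 m) and (x of capsule2_center in the frame of filler between -0.055 and 0.032 m and y of capsule2_center in the frame of filler between -0.055 and 0.055 m and z of capsule2_center in the frame of filler between 0.056 and 0.115 m))) and value of joint gate below 0.01 m), for 0.2 s.
At the end, for the whole second after the job is handed in: The gate is held by the gripper (more than 3 N), at rest, with the handle's middle within 6 mm of the mark along the rail; at least three capsules lie in the bay below the gate; the scoop has been let go and lies low (handle's middle less than 100 mm above the table) (x of gate_handle in the frame of mark between -0.006 and 0.006 m and velocity of joint gate between -0.01 and 0.01 m/s and contact force between the fingers and gate above 3 N and (((x of capsule1_center in the frame of filler between -0.032 and 0.032 m and y of capsule1_center in the frame of filler between -0.045 and 0.045 m and z of capsule1_center in the frame of filler between 0 and 0.05 m) and (x of capsule2_center in the frame of filler between -0.032 and 0.032 m and y of capsule2_center in the frame of filler between -0.045 and 0.045 m and z of capsule2_center in the frame of filler between 0 and 0.05 m) and (x of capsule3_center in the frame of filler between -0.032 and 0.032 m and y of capsule3_center in the frame of filler between -0.045 and 0.045 m and z of capsule3_center in the frame of filler between 0 and 0.05 m)) or ((x of capsule0_center in the frame of filler between -0.032 and 0.032 m and y of capsule0_center in the frame of filler between -0.045 and 0.045 m and z of capsule0_center in the frame of filler between 0 and 0.05 m) and (x of capsule2_center in the frame of filler between -0.032 and 0.032 m and y of capsule2_center in the frame of filler between -0.045 and 0.045 m and z of capsule2_center in the frame of filler between 0 and 0.05 m) and (x of capsule3_center in the frame of filler between -0.032 and 0.032 m and y of capsule3_center in the frame of filler between -0.045 and 0.045 m and z of capsule3_center in the frame of filler between 0 and 0.05 m)) or ((x of capsule0_center in the frame of filler between -0.032 and 0.032 m and y of capsule0_center in the frame of filler between -0.045 and 0.045 m and z of capsule0_center in the frame of filler between 0 and 0.05 m) and (x of capsule1_center in the frame of filler between -0.032 and 0.032 m and y of capsule1_center in the frame of filler between -0.045 and 0.045 m and z of capsule1_center in the frame of filler between 0 and 0.05 m) and (x of capsule3_center in the frame of filler between -0.032 and 0.032 m and y of capsule3_center in the frame of filler between -0.045 and 0.045 m and z of capsule3_center in the frame of filler between 0 and 0.05 m)) or ((x of capsule0_center in the frame of filler between -0.032 and 0.032 m and y of capsule0_center in the frame of filler between -0.045 and 0.045 m and z of capsule0_center in the frame of filler between 0 and 0.05 m) and (x of capsule1_center in the frame of filler between -0.032 and 0.032 m and y of capsule1_center in the frame of filler between -0.045 and 0.045 m and z of capsule1_center in the frame of filler between 0 and 0.05 m) and (x of capsule2_center in the frame of filler between -0.032 and 0.032 m and y of capsule2_center in the frame of filler between -0.045 and 0.045 m and z of capsule2_center in the frame of filler between 0 and 0.05 m))) and height (world z) of scoop_grip below 0.1 m and contact force between each of the arm, the fingers and scoop below 0.1 N); the arm keeps its last pose, push and grip.
It fails at once if a bystander is moved more than 30 mm (distance of any of cup, barometer, chart_weight, eraser from where it was at the start of the episode above 0.03 m).
It fails at once if the fingers touch a capsule (contact force between the fingers and capsule0 above 0.5 N or contact force between the fingers and capsule1 above 0.5 N or contact force between the fingers and capsule2 above 0.5 N or contact force between the fingers and capsule3 above 0.5 N).
It also fails if it takes over 64 s, if anything falls off the work surface, if the arm or the gripper's body presses on something with over 40 N, if the wrist force passes 120 N, or if a joint passes its speed limit or range.

## Working session

There is one attempt and no reset: what is moved stays moved. The work goes in short steps, each a Python script; the robot and the scene stay as the last script left them, time stands still between calls to the robot, and variables do not carry over. Pictures are saved under pics/ and viewed, and the job is handed in when it is done.

```bash
ls; mkdir -p pics
python3 - <<'E'
from workcell import bot
import cv2
for n in("scene","top"):
    c=bot.read_camera(n);cv2.imwrite(f"pics/{n}0.png",c["pixels"])
    print(n,{k:v for k,v in c.items() if k!="pixels"})
print(bot.current_clock(),bot.current_opening(),bot.current_tool_rot())
E
```

```text
pics
scene {'fx': 357.0365394202585, 'fy': 357.0365394202585, 'cx': 261.85103543440835, 'cy': 191.1474551365324, 'k1': 0.015144510239227018, 'R': array([[ 9.17199934e-01,  3.98427027e-01,  4.29848771e-04],
       [ 3.35537021e-01, -7.71841176e-01, -5.40070465e-01],
       [-2.14846894e-01,  4.95496825e-01, -8.41619694e-01]]), 't': array([-0.507469  , -0.12881758,  1.07370931])}
top {'fx': 454.3648188330553, 'fy': 454.3648188330553, 'cx': 252.1875242528704, 'cy': 196.28482607784434, 'k1': -0.005249220400638637, 'R': array([[ 0.01805182, -0.99982994,  0.00377114],
       [-0.99200131, -0.01838151, -0.12488202],
       [ 0.1249301 , -0.00148663, -0.99216443]]), 't': array([-0.00511265,  0.52832045,  1.55533138])}
0.1 0.9997469648195324 [-2.66651428e+00  1.65884805e+00  1.88725191e-03]
```

Run:
```python
import cv2
for n in("scene0","top0"):
    im=cv2.imread(f"pics/{n}.png");cv2.imwrite(f"pics/{n}b.png",cv2.resize(im,(800,600),interpolation=cv2.INTER_CUBIC))
```

```text
(no output)
```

View pics/scene0.png

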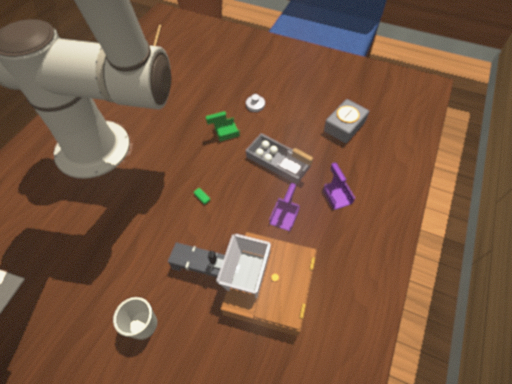

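View pics/top0.png

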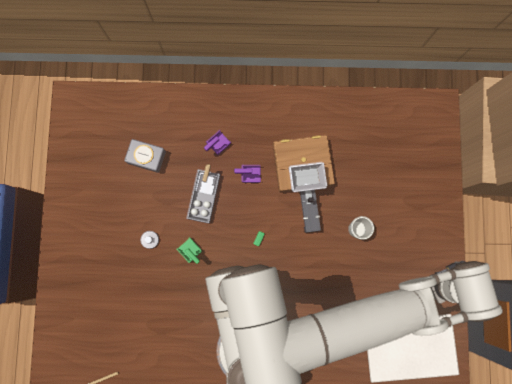

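The grey tray with the tan-handled scoop is at top (205,195). The look-alike scoops are purple at (217,143) and (249,174), and green at (190,250). The well and hopper are at (305,170), and the rail at (311,215). I'll enlarge these to confirm.

```bash
cat > h.py <<'E'
from workcell import bot
import cv2, numpy as np
from scipy.spatial.transform import Rotation as Ro
def cam(n,save=None):
    c=bot.read_camera(n)
    if save: cv2.imwrite(f"pics/{save}.png",c["pixels"])
    return c
def dist(c): 
    # cv2 distortion: x*(1+k1 r^2)
    return np.array([[c["fx"],0,c["cx"]],[0,c["fy"],c["cy"]],[0,0,1]]),np.array([c["k1"],0,0,0,0])
def px2w(c,uv,z):
    K,d=dist(c); p=cv2.undistortPoints(np.array([[uv]],float),K,d)[0,0]
    r=c["R"].T@np.array([p[0],p[1],1]); o=-c["R"].T@c["t"]
    return o+r*(z-o[2])/r[2]
def w2px(c,X):
    K,d=dist(c); X=np.atleast_2d(np.array(X,float))
    return cv2.projectPoints(X,cv2.Rodrigues(c["R"])[0],c["t"],K,d)[0].reshape(-1,2)
def crop(im,x0,y0,w,h,s,name):
    cv2.imwrite(f"pics/{name}.png",cv2.resize(im[y0:y0+h,x0:x0+w],None,fx=s,fy=s,interpolation=cv2.INTER_CUBIC))
E
python3 - <<'E'
from h import *
t=cv2.imread("pics/top0.png");s=cv2.imread("pics/scene0.png")
crop(t,165,155,70,75,8,"c1");crop(t,265,130,80,110,5,"c2")
crop(s,235,125,85,65,9,"c3");crop(s,160,225,160,110,5,"c4")
E
```

```text
(no output)
```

View pics/c1.png

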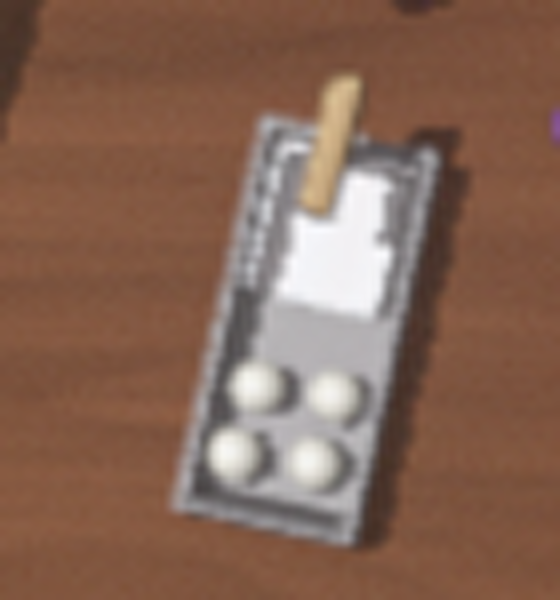

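View pics/c2.png

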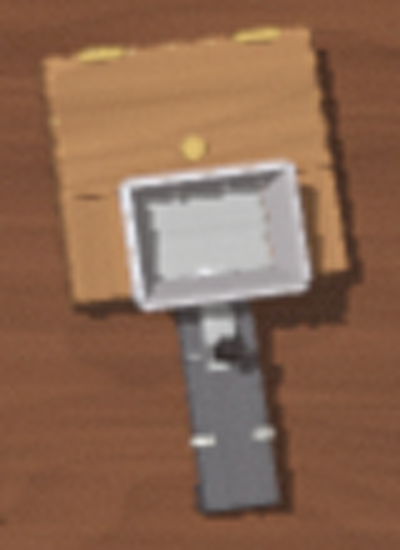

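View pics/c3.png

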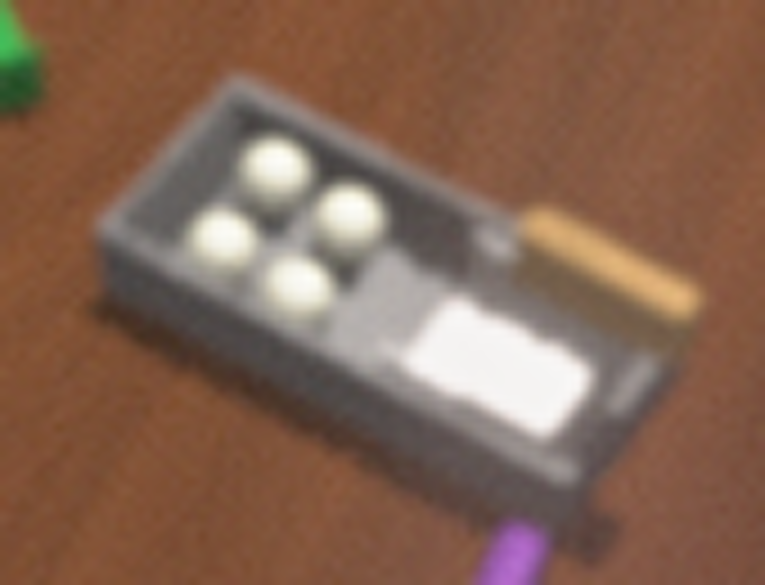

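View pics/c4.png

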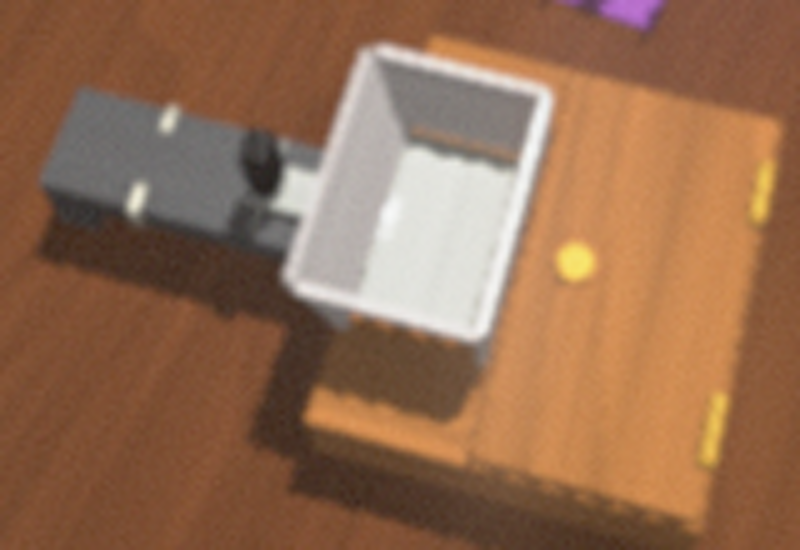

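```bash
cat > fit.py <<'E'
from h import *
from scipy.optimize import least_squares
T=cam("top");S=cam("scene")
def un(x0,y0,s,L): return [(x0+(x+.5)/s-.5,y0+(y+.5)/s-.5) for x,y in L]
def fit(obs,x0,nx=0,w=1):
    # obs: (cam, uv, func(extra)->local pt)
    def res(p):
        c,s=np.cos(p[2]),np.sin(p[2]);r=[]
        for C,uv,f in obs:
            l=f(p[3:]);X=[p[0]+c*l[0]-s*l[1],p[1]+s*l[0]+c*l[1],l[2]]
            r+=list(w2px(C,X)[0]-uv)
        return np.array(r)
    o=least_squares(res,list(x0)+[0]*nx,loss="soft_l1")
    return o.x,o.fun.reshape(-1,2) if False else res(o.x).reshape(-1,2)
K=lambda *a:(lambda e:a)
if __name__=="__main__":
    a=un(165,155,8,[(268,115),(437,150),(178,508),(352,542)])
    b=un(235,125,9,[(238,75),(103,228)])
    L=[(.083,.039,.03),(.083,-.039,.03),(-.093,.039,.03),(-.093,-.039,.03)]
    obs=[(T,u,K(*l)) for u,l in zip(a,L)]+[(S,b[0],K(*L[2])),(S,b[1],K(*L[3]))]
    p,r=fit(obs,[.6,.1,-.2]);print("tray",p,"deg",np.degrees(p[2]));print(r.round(1).tolist())
    c,s=np.cos(p[2]),np.sin(p[2])
    loc=lambda X:(round(c*(X[0]-p[0])+s*(X[1]-p[1]),4),round(-s*(X[0]-p[0])+c*(X[1]-p[1]),4))
    for u in un(165,155,8,[(258,387),(336,395),(236,455),(314,463)]): X=px2w(T,u,.016);print("cap T",X.round(3),loc(X))
    for u in un(235,125,9,[(276,167),(349,217),(222,240),(298,286)]): X=px2w(S,u,.016);print("cap S",X.round(3),loc(X))
    for u in un(165,155,8,[(332,144)]): X=px2w(T,u,.087);print("handle T",X.round(3),loc(X))
    for u in un(235,125,9,[(613,258)]): X=px2w(S,u,.087);print("handle S",X.round(3),loc(X))
    # filler
    a=un(265,130,5,[(122,183),(295,162),(312,288),(143,310),(205,512),(280,503)])
    b=un(160,225,5,[(550,92),(487,338),(287,283),(368,47),(80,90),(45,185)])
    # (corner order: +x+y,+x-y,-x-y,-x+y)
    H=[(.034,.058,.106),(.034,-.058,.106),(-.054,-.058,.106),(-.054,.058,.106),(-.19,.025,.05),(-.19,-.025,.05)]
    obs=[(T,u,K(*l)) for u,l in zip(a,H)]+[(S,u,K(*l)) for u,l in zip(b,H)]
    m=[(T,u) for u in un(265,130,5,[(203,441),(263,433)])]+[(S,u) for u in un(160,225,5,[(168,118),(137,200)])]
    p,r=fit(obs,[.6,-.1,0]);print("filler",p,np.degrees(p[2]));print(r.round(1).tolist())
    c,s=np.cos(p[2]),np.sin(p[2])
    for C,u in m: X=px2w(C,u,.05);print("mark",X.round(4),loc(X))
    for C,u in [(T,un(265,130,5,[(228,345)])[0]),(S,un(160,225,5,[(262,145)])[0])]: X=px2w(C,u,.103);print("post",X.round(4),loc(X))
E
python3 fit.py
```

```text
tray [ 0.53354784  0.17579648 -0.19000378] deg -10.886414460478989
[[-0.3, -0.0], [0.1, 0.1], [-0.3, -0.4], [-0.1, -0.0], [-0.1, 0.3], [-0.4, 0.1]]
cap T [0.503 0.199 0.016] (np.float64(-0.0342), np.float64(0.0174))
cap T [0.5   0.165 0.016] (np.float64(-0.0306), np.float64(-0.017))
cap T [0.473 0.208 0.016] (np.float64(-0.0656), np.float64(0.0202))
cap T [0.47  0.174 0.016] (np.float64(-0.0619), np.float64(-0.0141))
cap S [0.472 0.213 0.016] (np.float64(-0.0675), np.float64(0.0244))
cap S [0.502 0.202 0.016] (np.float64(-0.0358), np.float64(0.0203))
cap S [0.468 0.177 0.016] (np.float64(-0.0647), np.float64(-0.0111))
cap S [0.498 0.169 0.016] (np.float64(-0.0336), np.float64(-0.0129))
handle T [0.6   0.163 0.087] (np.float64(0.0676), np.float64(-0.0002))
handle S [0.601 0.164 0.087] (np.float64(0.068), np.float64(0.0015))
filler [ 0.59991055 -0.17924534  0.14785731] 8.471599940649327
[[-0.1, -0.5], [-0.6, -0.6], [-0.1, -0.2], [-0.7, -0.2], [0.5, -0.6], [-0.0, -0.7], [0.9, -0.5], [-0.4, 0.6], [-1.2, 0.7], [-0.5, -0.8], [0.1, -0.3], [-1.2, -0.1]]
mark [ 0.455  -0.1791  0.05  ] (np.float64(-0.1433), np.float64(0.0215))
mark [ 0.4613 -0.2204  0.05  ] (np.float64(-0.1432), np.float64(-0.0203))
mark [ 0.4541 -0.1793  0.05  ] (np.float64(-0.1442), np.float64(0.0214))
mark [ 0.4611 -0.2206  0.05  ] (np.float64(-0.1433), np.float64(-0.0204))
post [ 0.5153 -0.1893  0.103 ] (np.float64(-0.0851), np.float64(0.0026))
post [ 0.5174 -0.191   0.103 ] (np.float64(-0.0834), np.float64(0.0006))
```

```bash
cat >> h.py <<'E'
TR=np.array([.53355,.1758]);TY=-.1900
FR=np.array([.5999,-.1792]);FY=.14786
def fw(o,yaw,l):
    c,s=np.cos(yaw),np.sin(yaw);return np.array([o[0]+c*l[0]-s*l[1],o[1]+s*l[0]+c*l[1],l[2]])
BASE=np.array([[0,1,0],[1,0,0],[0,0,-1.]])  # tool x=+y scoop, y=+x, z=-z
FLIP=1
def pose(o,yaw,grip,tilt=0.,flip=None):
    """grip: local xyz of grip point; tilt deg nose-up -> (tcp, rotvec)"""
    f=FLIP if flip is None else flip
    R=Ro.from_euler("z",yaw)*Ro.from_euler("y",np.radians(tilt))
    g=fw(o,yaw,grip)
    tcp=g+R.apply([0,0,-.019])
    B=BASE.copy();B[:,:2]*=f
    return tcp,(R*Ro.from_matrix(B)).as_rotvec()
def gripfor(pt,scooppt,tilt):
    "local grip so that scoop point (scoop frame rel grip) is at local pt"
    return np.array(pt)-Ro.from_euler("y",np.radians(tilt)).apply(scooppt)
NOSE=[-.060,0,-.070];BACK=[.005,0,-.070]
E
python3 - <<'E'
from h import *
for f in(1,-1):
  for nm,(p,r) in dict(tray=pose(TR,TY,[.068,0,.074],0,f),tw=pose(TR,TY,[-.019,0,.074],0,f),tilt=pose(TR,TY,[-.03,0,.2],25,f),carry=pose(FR,FY,[.05,0,.25],25,f),pour=pose(FR,FY,gripfor([-.008,0,.085],NOSE,-35),-35,f),pour2=pose(FR,FY,gripfor([-.008,0,.085],NOSE,-50),-50,f),gate=pose(FR,FY,[-.085,0,.085],0,f),g2=pose(FR,FY,[-.1434,0,.085],0,f)).items():
    q=bot.inverse_kinematics(p,r);print(f,nm,p.round(3),None if q is None else np.round(q,2))
E
```

```text
1 tray [0.6   0.163 0.055] [ 0.07  0.44  1.58 -0.    1.12 -1.31]
1 tw [0.515 0.179 0.055] [ 0.11  0.26  1.81 -0.    1.07 -1.27]
1 tilt [0.496 0.183 0.183] [ 0.06  0.4   1.43  0.11  1.73 -1.33]
1 carry [ 0.641 -0.173  0.233] [-0.35  0.75  0.83 -0.22  1.94 -2.1 ]
1 pour [ 0.612 -0.177  0.161] [-0.7   0.02  1.98  0.63  0.82 -2.78]
1 pour2 [ 0.591 -0.18   0.164] None
1 gate [ 0.516 -0.192  0.066] [-0.58  0.26  1.79 -0.    1.09 -2.29]
1 g2 [ 0.458 -0.2    0.066] [-0.65  0.14  1.93 -0.    1.07 -2.37]
-1 tray [0.6   0.163 0.055] [ 0.07  0.44  1.58 -0.    1.12  1.83]
-1 tw [0.515 0.179 0.055] [ 0.11  0.26  1.81 -0.    1.07  1.87]
-1 tilt [0.496 0.183 0.183] [0.06 0.4  1.43 0.11 1.73 1.81]
-1 carry [ 0.641 -0.173  0.233] [-0.35  0.75  0.83 -0.22  1.94  1.04]
-1 pour [ 0.612 -0.177  0.161] [-0.7   0.02  1.98  0.63  0.82  0.36]
-1 pour2 [ 0.591 -0.18   0.164] [-0.85 -0.07  2.19  1.1   0.81 -0.15]
-1 gate [ 0.516 -0.192  0.066] [-0.58  0.26  1.79 -0.    1.09  0.85]
-1 g2 [ 0.458 -0.2    0.066] [-0.65  0.14  1.93 -0.    1.07  0.77]
```

```bash
sed -i 's/^FLIP=1/FLIP=-1/' h.py
python3 - <<'E'
from h import *
p,r=pose(TR,TY,[.068,.0005,.15]);bot.goto(p,r)
p,r=pose(TR,TY,[.068,.0005,.074]);bot.line_to(p,r)
bot.set_gripper(0,30)
print(bot.current_clock(),bot.current_opening()*.092,bot.current_contact_force(),bot.current_ee_pos())
T=cam("top","t1");S=cam("scene","s1")
crop(S["pixels"],215,80,130,120,5,"s1c")
E
```

```text
4.725 0.013955426055322104 [-0.11588879  0.37383952  0.19225472] [0.60041057 0.16344983 0.05496489]
```

View pics/s1c.png

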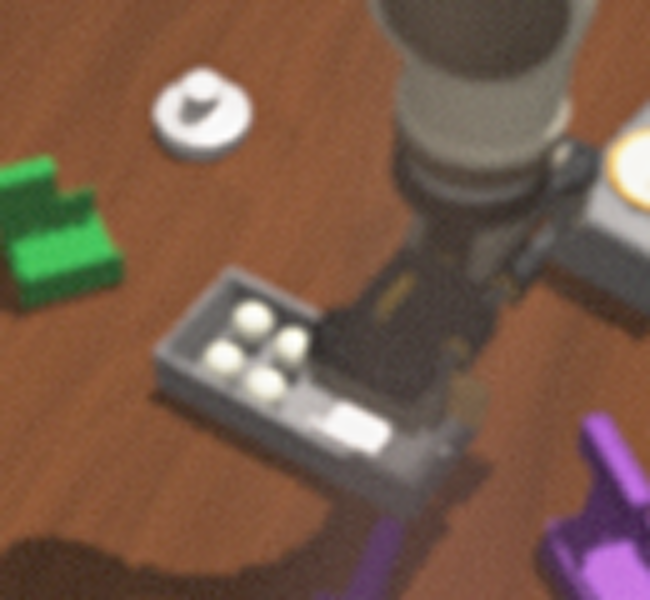

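Run:
```python
from h import *
for x in (.03,0.0,-.012,-.017):
    p,r=pose(TR,TY,[x,.000,.0738],-.5);bot.line_to(p,r,max_speed=.05)
    print(x,bot.current_clock(),bot.current_contact_force().round(2))
T=cam("top","t2");S=cam("scene","s2")
crop(S["pixels"],215,80,130,120,5,"s2c");crop(T["pixels"],165,155,70,75,8,"t2c")
```

```text
0.03 5.7333 [0.9  0.83 4.66]
0.0 6.4833 [-2.07  0.24  6.88]
-0.012 6.875 [-1.53  0.81  7.08]
-0.017 7.125 [-0.93  0.07  7.95]
```

View pics/s2c.png

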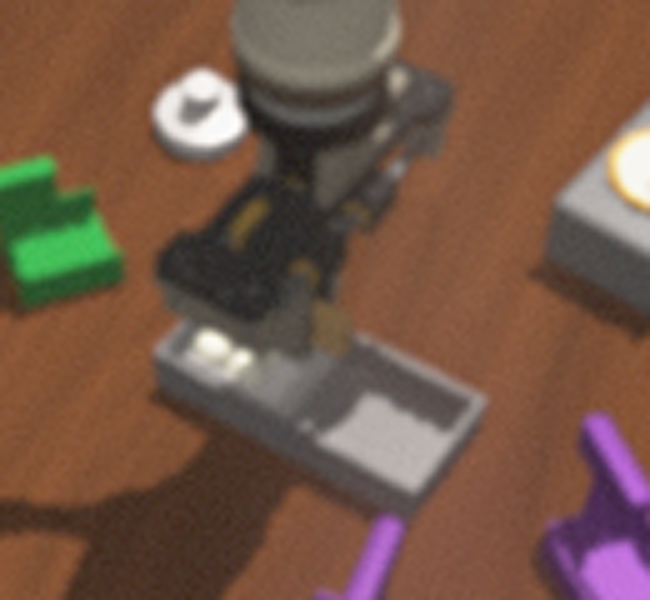

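View pics/t2c.png

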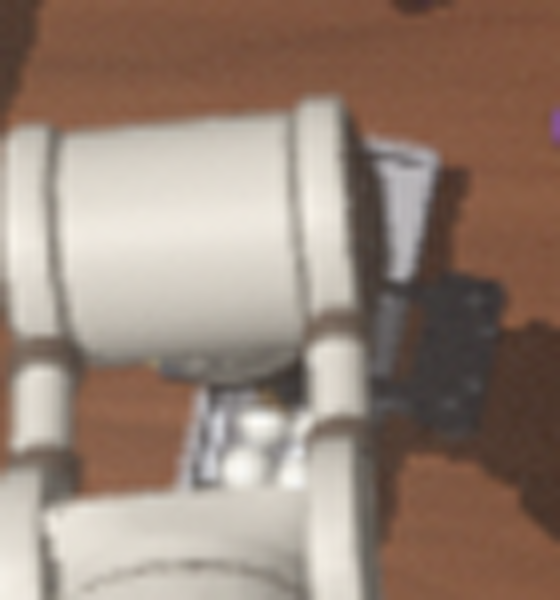

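Run:
```python
from h import *
p,r=pose(TR,TY,gripfor([-.0785,0,.0042],NOSE,0));bot.line_to(p,r,max_speed=.03)
for t in (5,10,15,20,25):
    rise=.065*np.sin(np.radians(t))
    p,r=pose(TR,TY,gripfor([-.0778-.30*rise,0,.0045+rise],NOSE,t));bot.line_to(p,r,max_speed=.05)
    print(t,bot.current_clock(),bot.current_contact_force().round(2))
print(p,bot.current_ee_pos())
S=cam("scene","s3");crop(S["pixels"],215,80,130,120,5,"s3c")
g=gripfor([-.0778-.30*rise,0,.0045+rise],NOSE,25)
g[2]=.2;g[0]+=.005
p,r=pose(TR,TY,g,25);bot.line_to(p,r,max_speed=.12)
print(bot.current_clock(),bot.current_contact_force().round(2))
T=cam("top","t4");S=cam("scene","s4");crop(S["pixels"],215,50,130,120,5,"s4c");crop(T["pixels"],145,135,100,100,6,"t4c")
```

```text
5 7.725 [-0.25 -0.7   0.13]
10 7.975 [-0.16 -0.24  0.69]
15 8.225 [ 0.94 -0.02  3.28]
20 8.475 [-1.5  -0.06  9.24]
25 8.725 [-2.05 -1.63 14.07]
[0.53150811 0.1761927  0.05105464] [0.53338536 0.17619479 0.05351824]
10.025 [ 0.05  0.83 -0.98]
```

View pics/s3c.png

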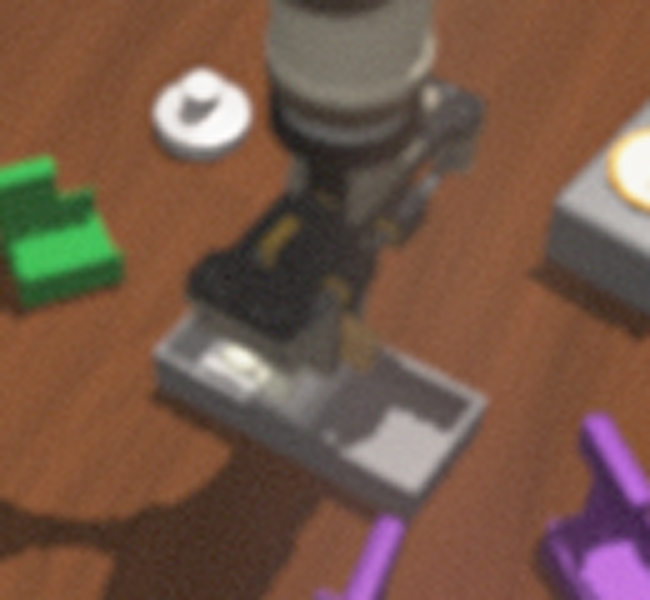

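View pics/s4c.png

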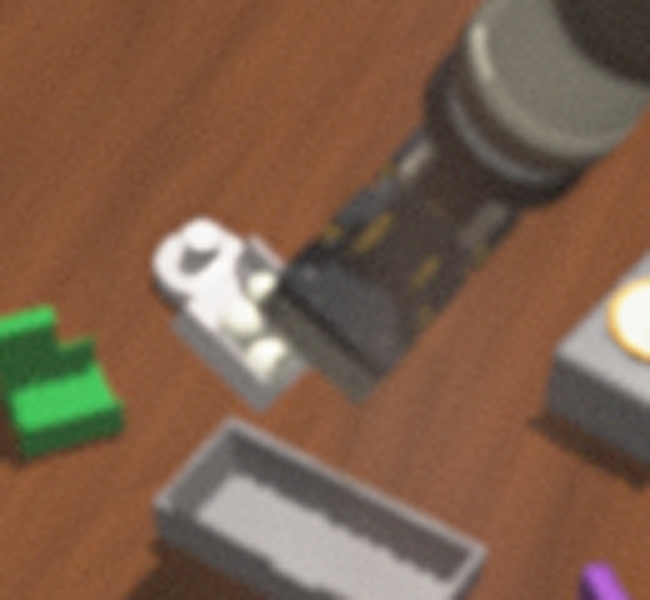

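View pics/t4c.png

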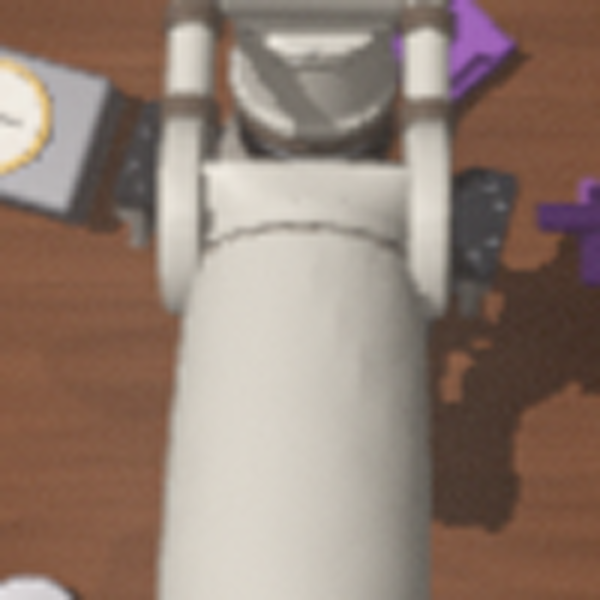

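All four capsules seem to be in the pan: the tray is empty and three are visible in crop s4c around (240,315). Next I'll carry them over the hopper and check the scoop pose in the grip.

Run:
```python
from h import *
g=[.05,0,.23]
p,r=pose(FR,FY,g,25);bot.line_to(p,r,max_speed=.15)
print(bot.current_clock(),bot.current_contact_force().round(2),p,bot.current_ee_pos())
T=cam("top","t5");S=cam("scene","s5")
im=S["pixels"].copy()
R=Ro.from_euler("y",np.radians(25))
for l in ([-.06,.0295,-.07],[-.06,-.0295,-.07],[.005,-.0295,-.07],[.005,-.0295,-.046]):
    X=fw(FR,FY,np.array(g)+R.apply(l));u=w2px(S,X)[0];print(l,u.round(1))
    cv2.circle(im,tuple(int(round(v)) for v in u),1,(0,0,255),-1)
crop(im,180,170,150,120,5,"s5c");crop(T["pixels"],250,100,120,120,5,"t5c")
```

```text
12.7333 [ 0.07  0.12 -1.13] [ 0.6414123  -0.17301687  0.21278015] [ 0.64137959 -0.17253157  0.21282133]
[-0.06, 0.0295, -0.07] [235. 229.]
[-0.06, -0.0295, -0.07] [225.8 255.8]
[0.005, -0.0295, -0.07] [255.7 268.6]
[0.005, -0.0295, -0.046] [260.6 265.8]
```

View pics/s5c.png

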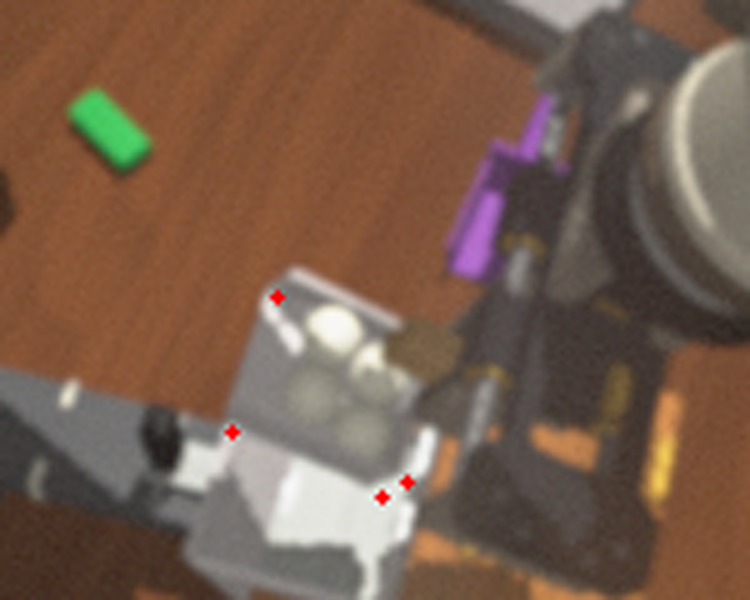

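View pics/t5c.png

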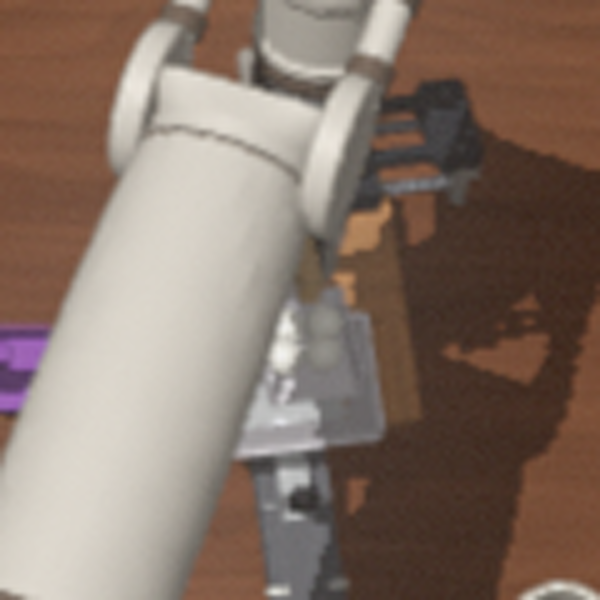

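All four capsules sit at the back of the pan, at crop (335,328), (370,360), (315,395) and (362,430). The gate post at (160,430) is shut. Now I'll pour.

Run:
```python
from h import *
def go(n,t,sp):
    p,r=pose(FR,FY,gripfor(n,NOSE,t),t);bot.line_to(p,r,max_speed=sp)
    print(t,round(bot.current_clock(),2),bot.current_contact_force().round(1))
go([-.005,0,.135],12,.1)
go([-.005,0,.118],2,.05)
go([-.005,0,.100],-20,.05)
go([-.005,0,.090],-35,.08)
go([-.005,0,.092],-48,.08)
bot.hold(.5)
S=cam("scene","s6");T=cam("top","t6");crop(S["pixels"],180,200,150,120,5,"s6c");crop(T["pixels"],250,100,120,120,5,"t6c")
```

```text
12 13.44 [ 1.  -0.3 -2.4]
2 13.78 [-0.2  0.2 -1. ]
-20 14.38 [ 0.4 -0.6 -0.1]
-35 14.88 [-0.4 -0.5 -0.1]
-48 15.38 [ 1.1  0.  -0.5]
```

View pics/s6c.png

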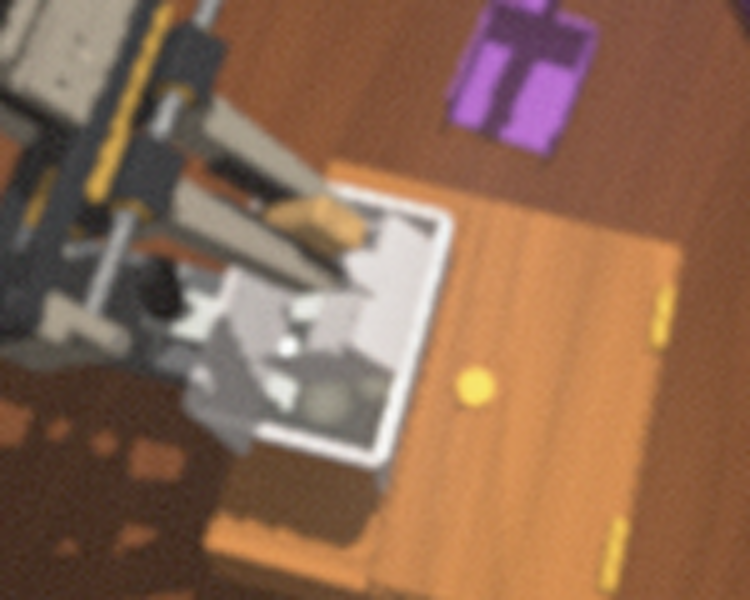

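View pics/t6c.png

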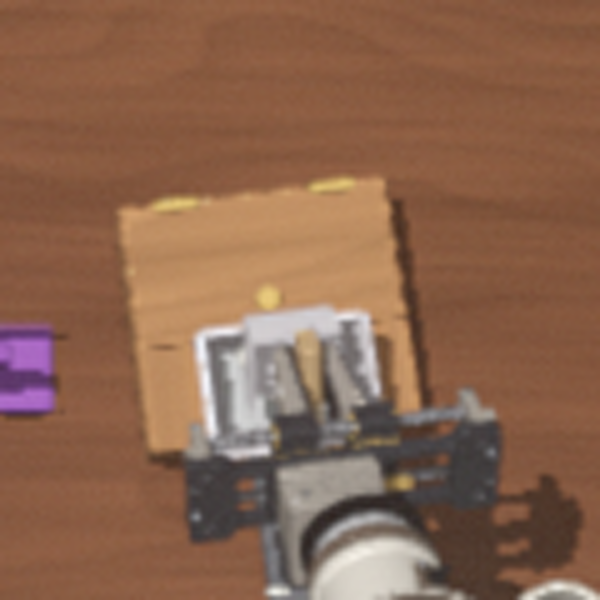

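Run:
```python
from h import *
def go(n,t,sp):
    p,r=pose(FR,FY,gripfor(n,NOSE,t),t);bot.line_to(p,r,max_speed=sp)
    print(t,round(bot.current_clock(),2),bot.current_contact_force().round(1))
go([-.005,0,.17],-45,.12)
# put aside level, towards tray
p,r=pose(TR,TY,[.068,0,.2]);bot.goto(p,r)
print(bot.current_clock(),bot.current_ee_pos(),p)
S=cam("scene","s7");T=cam("top","t7");crop(S["pixels"],180,200,150,120,5,"s7c");crop(T["pixels"],260,130,90,90,6,"t7c")
crop(S["pixels"],220,60,150,120,5,"s7d")
```

```text
-45 16.78 [ 0.8  0.  -1.9]
18.2083 [0.60019422 0.16219913 0.1805081 ] [0.60032629 0.1629576  0.181     ]
```

View pics/s7c.png

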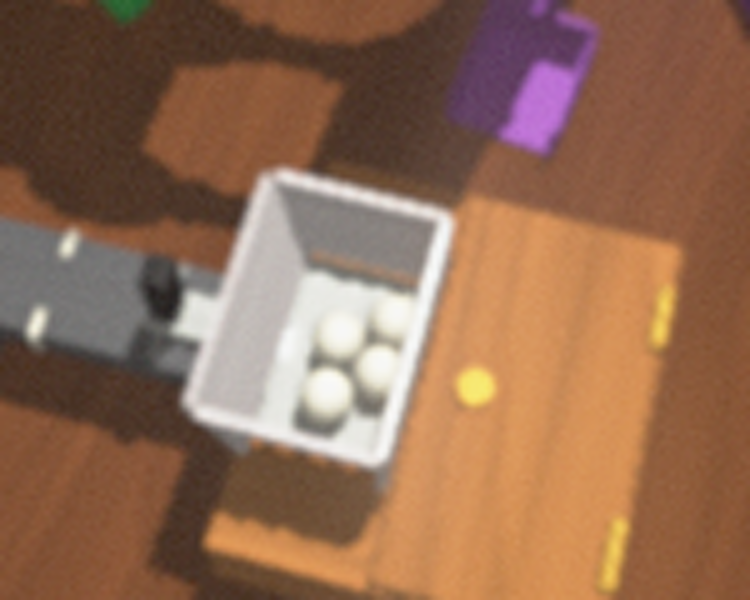

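View pics/t7c.png

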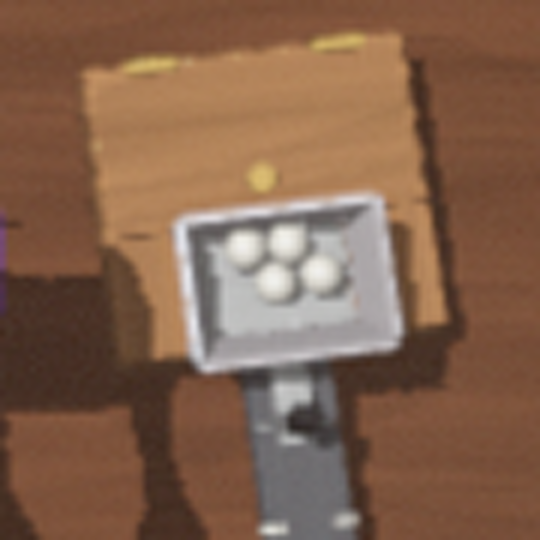

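View pics/s7d.png

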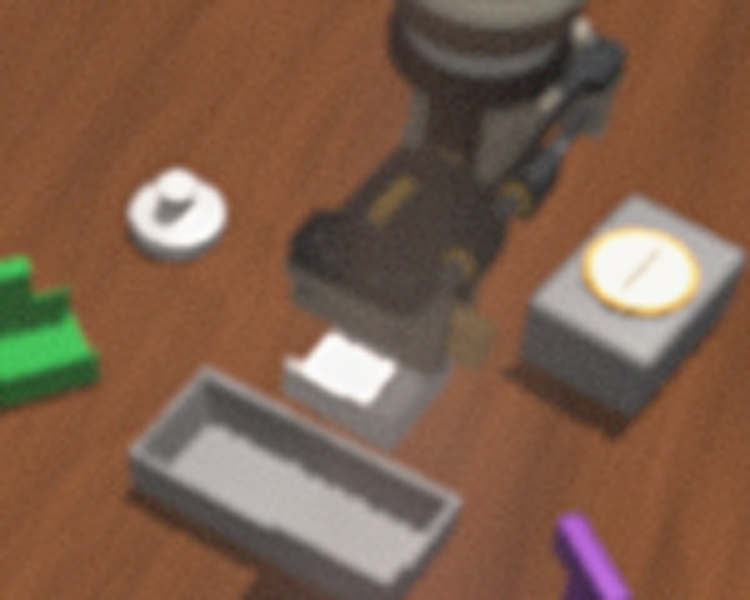

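All four capsules are in the hopper, at s7c (340,335), (395,315), (378,370) and (327,395). The scoop is empty, so it goes back in the tray, mid-length.

Run:
```python
from h import *
p,r=pose(TR,TY,[.04,0,.115]);bot.line_to(p,r)
S=cam("scene","s8a")
for z in(.09,.08,.077,.075):
    p,r=pose(TR,TY,[.04,0,z]);bot.line_to(p,r,max_speed=.06);f=bot.current_contact_force();print(z,f.round(1))
    if f[2]>3: break
bot.set_gripper(.6)
p,r=pose(TR,TY,[.04,0,.19]);bot.line_to(p,r)
print(bot.current_clock())
p,r=pose(FR,FY,[-.085,0,.16]);bot.goto(p,r)
S=cam("scene","s8");T=cam("top","t8");crop(S["pixels"],220,110,100,80,7,"s8c");crop(S["pixels"],160,200,150,120,5,"s8d")
print(bot.current_clock())
```

```text
0.09 [-0.2 -1.1  0.6]
0.08 [-1.   0.  -0.8]
0.077 [ 0.7 -0.2 -1.6]
0.075 [-0.1  0.5 -0.3]
22.1583
23.625
```

View pics/s8c.png

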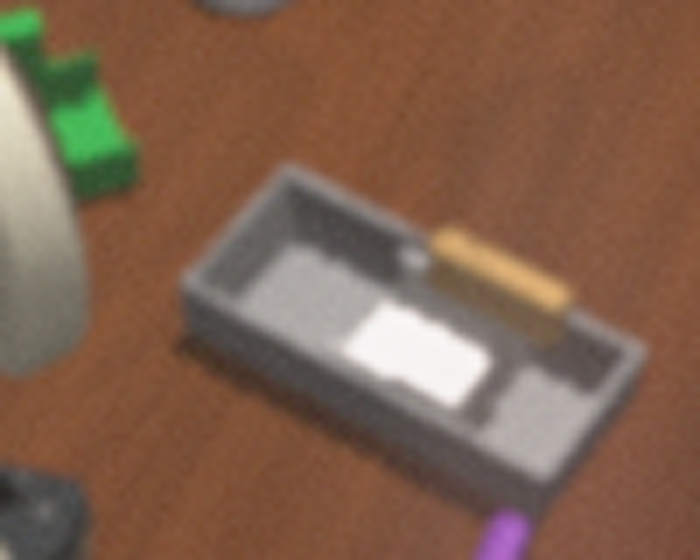

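View pics/s8d.png

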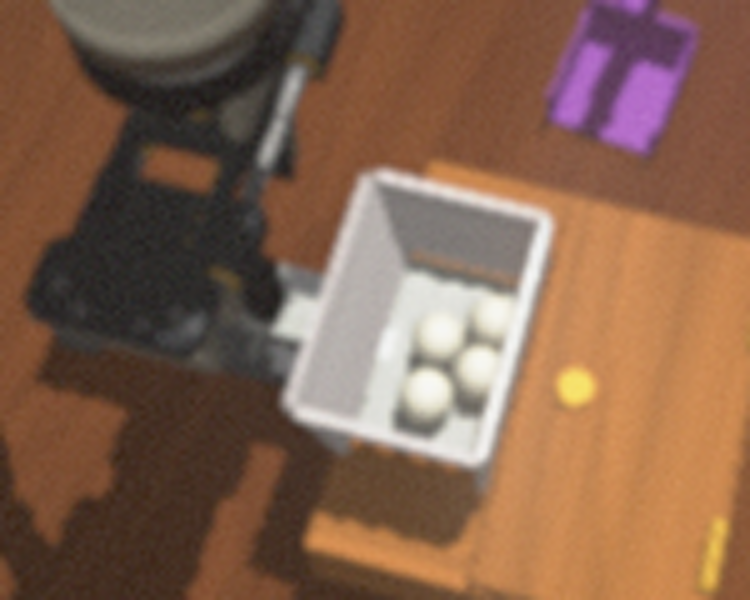

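Run:
```python
from h import *
p,r=pose(FR,FY,[-.085,.0005,.085]);bot.line_to(p,r,max_speed=.08)
print(bot.current_contact_force().round(1))
bot.set_gripper(0,60)
print(bot.current_opening()*.092,bot.current_contact_force().round(1))
e0=bot.current_ee_pos()
loc=lambda X:(Ro.from_euler("z",-FY).apply(np.array(X)-[*FR,0])).round(4)
print(loc(e0))
p,r=pose(FR,FY,[-.1434,.0005,.085]);bot.line_to(p,r,max_speed=.05);bot.hold(.8)
print(loc(bot.current_ee_pos()),bot.current_contact_force().round(1),bot.current_opening()*.092,bot.current_clock())
S=cam("scene","s9");T=cam("top","t9");crop(S["pixels"],160,210,150,120,5,"s9c");crop(T["pixels"],260,130,90,110,6,"t9c")
```

```text
[ 0.2 -0.9  0.2]
0.01544390483388254 [-0.6  0.2  0.9]
[-0.085   0.0007  0.066 ]
[-0.1417  0.0009  0.066 ] [ 8.7  3.  -4.2] 0.015674187402367864 27.5083
```

View pics/s9c.png

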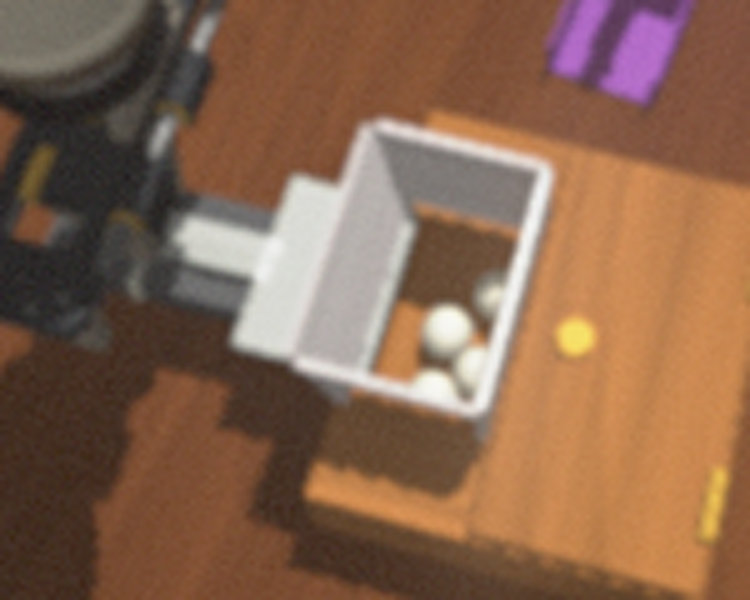

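View pics/t9c.png

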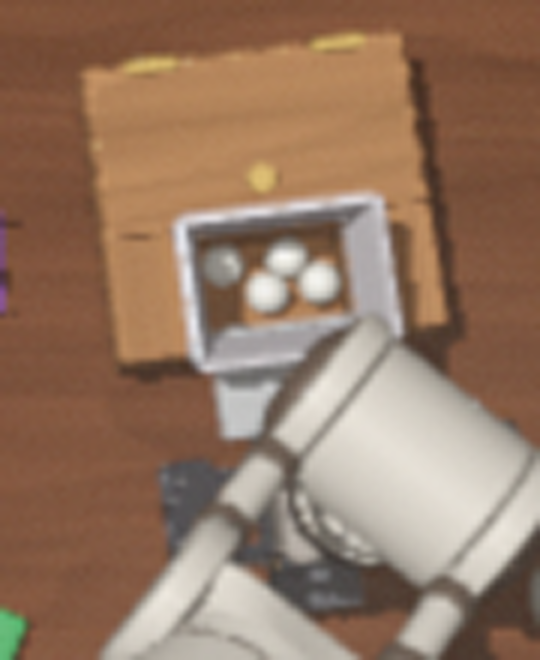

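Run:
```python
from h import *
from fit import un
loc=lambda X:(Ro.from_euler("z",-FY).apply(np.array(X)-[*FR,0])).round(4)
p,r=pose(FR,FY,[-.1451,.0005,.085]);bot.line_to(p,r,max_speed=.03);bot.hold(.5)
S=cam("scene","s10");T=cam("top","t10")
print(loc(bot.current_ee_pos()),bot.current_contact_force().round(1),bot.current_opening()*.092,bot.current_clock())
crop(S["pixels"],160,235,80,60,9,"s10c")
for u in un(160,210,5,[(448,332),(493,296),(474,370),(434,390)]): print("S",loc(px2w(S,u,.018)))
for u in un(260,130,6,[(268,291),(287,258),(320,282),(223,266)]): print("T",loc(px2w(T,u,.018)), loc(px2w(T,u,.069)))
for u in un(160,210,5,[(297,178),(235,346)]): print("plate S",loc(px2w(S,u,.057)))
for u in un(260,130,6,[(222,438)]): print("plate T",loc(px2w(T,u,.057)))
```

```text
[-0.1434  0.0009  0.066 ] [ 8.8  3.8 -4.4] 0.015797998301437653 28.5583
S [-0.0015  0.0011  0.018 ]
S [0.0143 0.0236 0.018 ]
S [ 0.0152 -0.0133  0.018 ]
S [-0.0001 -0.0271  0.018 ]
T [-0.0011  0.0003  0.018 ] [-0.0088  0.0075  0.069 ]
T [ 0.017  -0.0137  0.018 ] [ 0.0088 -0.0061  0.069 ]
T [ 0.0003 -0.031   0.018 ] [-0.0074 -0.0228  0.069 ]
T [0.0172 0.0246 0.018 ] [0.0089 0.031  0.069 ]
plate S [-0.0861  0.0416  0.057 ]
plate S [-0.0867 -0.0425  0.057 ]
plate T [-0.088   0.0442  0.057 ]
```

View pics/s10c.png

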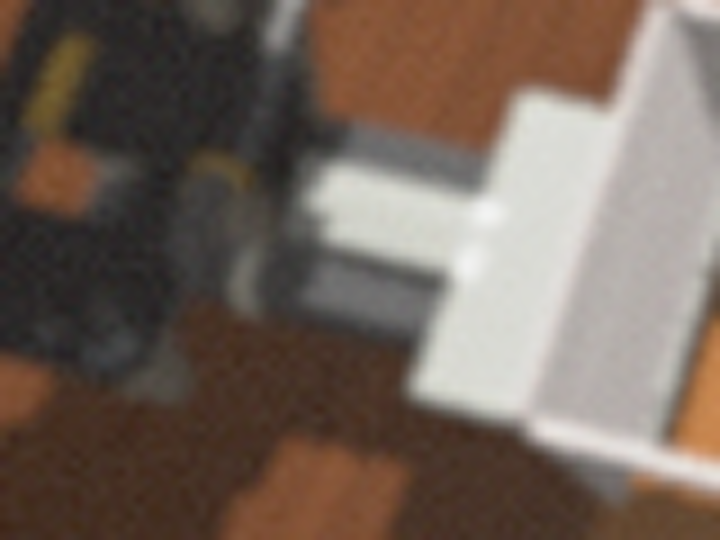

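Both cameras put all four capsules at bay-floor height inside the bay. The plate edge agrees with about 57 mm of travel, so the post did not slip in the grip. I'm handing in.

Run:
```python
from h import *
bot.hold(.3);print(bot.current_ee_pos(),bot.current_contact_force().round(1),np.abs(bot.current_joint_vel()).max(),bot.current_clock())
bot.job_done()
```

```text
[ 0.45792894 -0.199463    0.0660304 ] [ 8.8  3.9 -4.4] 0.0016418602014559038 28.8583
the job is handed in; nothing more can be done
```

I scooped all four capsules up against the tray's end wall, poured them into the hopper with the gate shut and set the scoop back in its tray. I then pulled the gate to the mark and handed in while still holding it, at 28.9 s.

Last checks:
- **Capsules:** both cameras agree on four capsules on the bay floor (z about 18 mm), all inside the bay limits.
- **Gate:** the gripper's position along the rail is at filler x = -143.4 mm. The mark measures between -143.2 and -144.2 mm. The arm is at rest, and the spring load reads about 9 N at the wrist with a 60 N grip.
- **Slip:** the gripped post is hidden in the pictures, so I checked for slip only indirectly. The plate edge agrees with about 57 mm of travel, which gives no sign of slip.
- **Scoop and bystanders:** the scoop was released and lies flat in the tray, with no contact seen. None of the bystanders I could see had moved; I made no separate measurement of them at the end.

One disagreement: while I tilted the scoop in the tray it pressed on the floor with up to 14 N, and it may have turned slightly in the grip. This did not affect the pour or the placing.

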